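# Find the unlatched outlet cover and push it open

### The job

One of the four identical white covers in the bench's service trunking has its catch released: press the blue pads with a fingertip, one cover after another until you find the one that rocks, then push its raised far end up until that cover stands upright, and leave it standing open with the other three shut. Only press and push; do not pick up, move or knock over any of the things on the trunking and the bench.

Things in the scene. Friction and masses are not known exactly. Their poses are not given: they have to be found in the camera images.
- trunking: fixed grey service trunking, 580 mm long (y), x from -75 to +100 mm, flat top 85 mm above the bench. Origin on the bench under the covers' common pivot line, which runs along y at 82 mm height; x points away from the robot, y left, z up. Four identical white covers lie flush in its top, centred at y = +150, +50, -50, -150 mm (covers 1 to 4); beyond them in x is a fixed rim 38 mm wide
- cover_1 (a joint): tilt (rad) of cover 1, 94 x 6 mm, reaching 50 mm to the robot's side of the pivot (press end) and 60 mm beyond it. 0 = shut; grows as the press end sinks and the far end rises; 1.57 = upright; stop 1.7. A latched cover gives under 0.05 rad, then is rigid. The free one tilts at 2 to 4 N on its pad, space below 50 mm deep, and stays as left. Pressing far ends moves nothing
- cover_2 (a joint): tilt (rad) of cover 2, 94 x 6 mm, reaching 50 mm to the robot's side of the pivot (press end) and 60 mm beyond it. 0 = shut; grows as the press end sinks and the far end rises; 1.57 = upright; stop 1.7. A latched cover gives under 0.05 rad, then is rigid. The free one tilts at 2 to 4 N on its pad, space below 50 mm deep, and stays as left. Pressing far ends moves nothing
- cover_3 (a joint): tilt (rad) of cover 3, 94 x 6 mm, reaching 50 mm to the robot's side of the pivot (press end) and 60 mm beyond it. 0 = shut; grows as the press end sinks and the far end rises; 1.57 = upright; stop 1.7. A latched cover gives under 0.05 rad, then is rigid. The free one tilts at 2 to 4 N on its pad, space below 50 mm deep, and stays as left. Pressing far ends moves nothing
- cover_4 (a joint): tilt (rad) of cover 4, 94 x 6 mm, reaching 50 mm to the robot's side of the pivot (press end) and 60 mm beyond it. 0 = shut; grows as the press end sinks and the far end rises; 1.57 = upright; stop 1.7. A latched cover gives under 0.05 rad, then is rigid. The free one tilts at 2 to 4 N on its pad, space below 50 mm deep, and stays as left. Pressing far ends moves nothing
- pad_1 (a point): middle of the blue ribbed press pad (28 mm x 60 mm) on the press end of cover 1, on the upper face, 33 mm to the robot's side of the pivot line; axes as the trunking's when shut, turning with the cover
- pad_2 (a point): middle of the blue ribbed press pad (28 mm x 60 mm) on the press end of cover 2, on the upper face, 33 mm to the robot's side of the pivot line; axes as the trunking's when shut, turning with the cover
- pad_3 (a point): middle of the blue ribbed press pad (28 mm x 60 mm) on the press end of cover 3, on the upper face, 33 mm to the robot's side of the pivot line; axes as the trunking's when shut, turning with the cover
- pad_4 (a point): middle of the blue ribbed press pad (28 mm x 60 mm) on the press end of cover 4, on the upper face, 33 mm to the robot's side of the pivot line; axes as the trunking's when shut, turning with the cover
- edge_1 (a point): middle of the far edge of cover 1, on the upper face, 60 mm beyond the pivot line; rises on an arc of 60 mm radius as the cover tilts. Pushed only level towards the robot it can jam by friction below about 0.9 rad: push up and over, along the arc
- edge_2 (a point): middle of the far edge of cover 2, on the upper face, 60 mm beyond the pivot line; rises on an arc of 60 mm radius as the cover tilts. Pushed only level towards the robot it can jam by friction below about 0.9 rad: push up and over, along the arc
- edge_3 (a point): middle of the far edge of cover 3, on the upper face, 60 mm beyond the pivot line; rises on an arc of 60 mm radius as the cover tilts. Pushed only level towards the robot it can jam by friction below about 0.9 rad: push up and over, along the arc
- edge_4 (a point): middle of the far edge of cover 4, on the upper face, 60 mm beyond the pivot line; rises on an arc of 60 mm radius as the cover tilts. Pushed only level towards the robot it can jam by friction below about 0.9 rad: push up and over, along the arc
- jar: small amber screw-top jar, 48 mm across, 55 mm tall, standing on the trunking's left end deck; origin under it, where it stands. To be left alone
- dish: covered glass dish, 64 mm across, 17 mm tall, on the trunking's right end deck; origin under it, where it stands. To be left alone
- beaker: glass beaker, 70 mm across, 90 mm tall, on the bench behind the trunking; origin under it, where it stands. To be left alone
- brush: wooden-handled brush about 170 mm long lying on the bench behind the trunking; origin under its middle. To be left alone
- wash_bottle: white wash bottle, 64 mm across, 190 mm tall with its spout, on the bench to the right of the trunking; origin under it, where it stands. To be left alone
- scissors: red-handled scissors about 155 mm long, 10 mm thick, lying on the bench between robot and trunking; origin at the pivot. To be left alone
- seedling: seedling in a clay pot, 72 mm across, about 130 mm tall, on the bench to the left of the trunking; origin under it, where it stands. To be left alone

How it is judged:
On the way, in this order (a step that is already met when the one before it is completed fails the run):
1. the free cover has been rocked (tilted beyond 0.15 rad) (value of joint any of cover_1, cover_2, cover_3, cover_4 above 0.15 rad), for 0.1 s.
2. the free cover has been pushed upright (beyond 1.25 rad) (value of joint any of cover_1, cover_2, cover_3, cover_4 above 1.25 rad), for 0.1 s.
At the end, for the whole second after the job is handed in: one cover stands open and still, tilted beyond 1.25 rad (72 degrees; 1.57 is upright), and the other three are shut (below 0.08 rad) (((value of joint cover_1 above 1.25 rad and velocity of joint cover_1 between -0.05 and 0.05 rad/s and value of joint each of cover_2, cover_3, cover_4 below 0.08 rad) or (value of joint cover_2 above 1.25 rad and velocity of joint cover_2 between -0.05 and 0.05 rad/s and value of joint each of cover_1, cover_3, cover_4 below 0.08 rad) or (value of joint cover_3 above 1.25 rad and velocity of joint cover_3 between -0.05 and 0.05 rad/s and value of joint each of cover_1, cover_2, cover_4 below 0.08 rad) or (value of joint cover_4 above 1.25 rad and velocity of joint cover_4 between -0.05 and 0.05 rad/s and value of joint each of cover_1, cover_2, cover_3 below 0.08 rad))); the robot touches nothing.
It fails at once if a bystander (jar, dish, beaker, brush, wash bottle, scissors or seedling) is moved or lifted by more than 25 mm (distance of any of jar, dish, beaker, brush, wash_bottle, scissors, seedling from where it was at the start of the episode above 0.025 m).
It fails at once if a standing bystander is knocked over (angle between any of jar, dish, beaker, wash_bottle, seedling's own z axis and vertical above 0.5 rad).
It fails at once if more than one cover is tilted (value of joint each of cover_1, cover_2 above 0.15 rad or value of joint each of cover_1, cover_3 above 0.15 rad or value of joint each of cover_1, cover_4 above 0.15 rad or value of joint each of cover_2, cover_3 above 0.15 rad or value of joint each of cover_2, cover_4 above 0.15 rad or value of joint each of cover_3, cover_4 above 0.15 rad).
It also fails if it takes over 48 s, if anything falls off the work surface, if the arm or the gripper's body presses on something with over 40 N, if the wrist force passes 120 N, or if a joint passes its speed limit or range.

### The arm

A 6-joint arm with a two-finger parallel gripper is mounted at the origin on the work surface. World frame = base frame: x ahead of the robot, y to its left, z up, the work surface at z = 0. Lengths are in m, angles in rad, forces in N, time in s.
With the tool pointing down it reaches from about 0.375 to 0.9 m from the base axis. Payload 3.1 kg.
Tool frame: the origin (TCP) lies on the centre line of the jaws, within the pads' length; the fingertips stand 25 mm ahead of it and the grasp point (between the pads) lies 6 mm ahead of it (tcp_to_tips is the y of the fingertips in the tool frame, in m); y points along the fingers, z is the direction in which the jaws open and shut, and the axes are right-handed (so a half turn about y gives the same grasp; the last joint's range is limited). The gripper opens to 85 mm and grips with 20 to 120 N. Pads are 22 mm wide; open, the fingers measure 114 mm over their backs; the gripper's body (76 mm by 85 mm) begins 54 mm behind the grasp point. The pads swing forward as they close: fully open they stand 13 mm farther back than shut.
Start: joints at [-1.347, 0.527, 1.433, -0, 1.181, -0.178], TCP at [0.244, -0.575, 0.256] pointing down, gripper open.
Joint ranges: [-3.08, 3.08], [-0.75, 2.2], [0.22, 2.44], [-1.43, 4.57], [0, 2.65], [-2.85, 2.85]. Speed limits (rad/s): [2.79, 2.79, 3.14, 3.14, 3.14, 3.14].

### API

Orientations are given as a unit quaternion [w, x, y, z].
In Python, from plant import * gives the robot as it stands.
- The arm moves only by the shell command python3 -m crank 'ROWS'. ROWS is JSON, a list of rows, each an object with "slide": the shift along the tool's x, y, z normalised to -1 to 1, where 1 is 15 cm, a list of three; "yaw": the turn about the tool's y normalised to -1 to 1, where 1 is 360 degrees; "claw": the closure, from 0 (fully open) to 1 (shut). A call has 1 to 5 rows; each row is the pose to reach, as a shift and turn from the pose commanded when the call began, along the tool's axes at that moment, turning the shorter way round; what a row does not reach only later rows make up. A row lasts 1/8 s, in which the tool goes at most 62.5 mm and 10.7 degrees, less where a joint would pass 70% of its speed; a pose out of reach is approached as far as the arm can. A call with a number of a shift or a turn outside -1 to 1 is refused whole. A call with a gripper value outside its range is refused whole. The fingers move at their own pace and stop on an object; the grip force is fixed at half the most. Time passes only in rows, so rows that repeat a pose let the fingers close. It gives the time, the measured TCP pose, the force and the opening at its end, in the units of the state.
- get_state(): the state, without advancing time (a new reading comes with each control period).
- snapshot(name): name is "side" or "top" or "wrist"; returns a dict with "color" (384x512x3 uint8, red, green, blue), "depth" (384x512 float32, m along the optical axis (not along the pixel's ray), 0 where there is no reading), "fovy" (degrees; the focal length in pixels is half the picture's height over the tangent of half this angle, whatever the lens; pixels are square), "cx", "cy" (the principal point, pixels), "D" ([k1, k2, p1, p2, k3] as OpenCV has them; the pictures are not rectified), "rvec" (rotation vector, rad) and "tvec" (3), from world to camera coordinates, as OpenCV has them; the wrist camera has in their place "hand_eye" (4x4, takes a point from camera to tool coordinates, whose origin is the TCP and whose axes are the tool frame's). Camera axes: x right, y down, z forward; pixel columns grow to the right and rows downward; lengths in m; the calibration is good to about 2 mm. A picture is of the moment at which its call begins: read the wrist's pose just before it.
- sign_off(): hands the job in, once; it reports no verdict.
The state is a dict: "t": time; "joints": joint angles; "joint_vel": joint speeds; "joint_torque": joint torques, N m; "tool_pos": TCP position; "eef_rot": TCP orientation; "wrist_force": force on the tool from outside, world axes, zero at the start; "ft_torque": the same for the moment, N m; "width": opening from 0.0 (shut) to 1.0 (fully open).
Only numpy, scipy, OpenCV 4.12 (cv2) and the standard library are available. Lean on these libraries where they do the work, as an engineer would, in place of code of your own. Each camera call takes 0.05 s, during which the arm holds its last target.

## Working session

There is one attempt and no reset: what is moved stays moved. The work goes in short steps, Python scripts to look and compute and a shell command to move; the robot and the scene stay as the last step left them, time stands still between calls to the robot, and variables do not carry over. Pictures are saved under pics/ and viewed, and the job is handed in when it is done.

```bash
ls; mkdir -p pics; python3 - <<'E'
from plant import *
import cv2
s=get_state();print(s)
for n in("side","top"):
    d=snapshot(n);cv2.imwrite(f"pics/{n}0.png",d["color"][:,:,::-1]);print(n,d["fovy"],d["cx"],d["cy"],d["D"],d["rvec"],d["tvec"])
E
```

```text
pics
{'t': 0.0, 'joints': array([-1.34749275e+00,  5.28493120e-01,  1.43390845e+00,  3.39270674e-05,
        1.18140740e+00, -1.78515611e-01]), 'joint_vel': array([ 0.0017693 ,  0.00042405,  0.00055501, -0.00051407, -0.00139071,
       -0.00044485]), 'joint_torque': array([ 8.27916265e-04, -4.42346549e+01, -1.78023595e+01, -8.83570942e-05,
        8.47440708e-03, -1.22809240e-05]), 'tool_pos': array([ 0.24430936, -0.57454756,  0.25531505]), 'eef_rot': array([ 0.14109971, -0.14111263,  0.69366778, -0.6921005 ]), 'wrist_force': array([ 0.20814157, -0.58403075, -0.3660995 ]), 'ft_torque': array([-0.00961843, -0.01668619,  0.01993201]), 'width': 1.0040976247975162}
side 45.20650084968672 255.93527430579687 187.60674293334634 [0.02420079 0.         0.         0.         0.        ] [ 0.13379391 -2.82509093  1.22940035] [0.57516855 0.07127822 1.4986606 ]
top 49.70901962472645 255.37344283219696 185.53371364702747 [-0.15421379  0.          0.          0.          0.        ] [ 2.19463219 -2.15964874  0.13142858] [-3.13719724e-04  5.89875193e-01  1.08443872e+00]
```

View pics/side0.png

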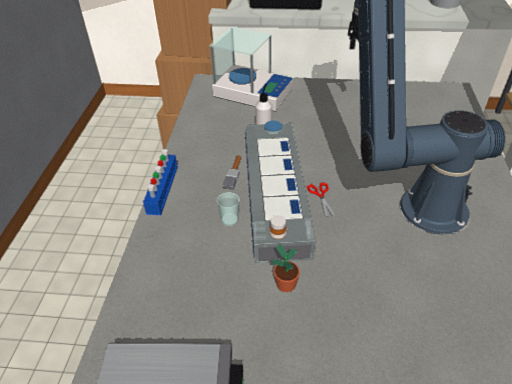

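View pics/top0.png

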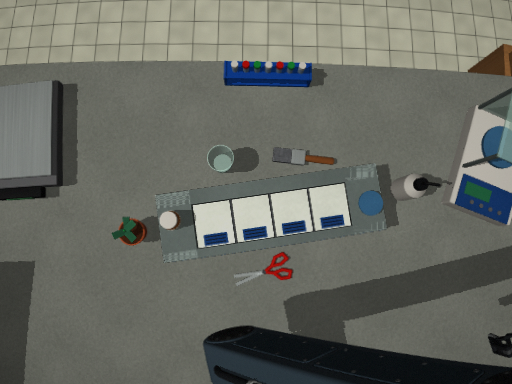

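The top view shows the trunking turned slightly. The pads are near (216,239), (256,233), (294,227) and (331,220), the beaker is at (221,158) and the brush at (300,157). Next I locate them in world coordinates.

```bash
cat > h.py <<'E'
from plant import *
import cv2, numpy as np
from scipy.spatial.transform import Rotation as R
def K(d):
    h=d["color"].shape[0]; f=h/2/np.tan(np.radians(d["fovy"])/2)
    return np.array([[f,0,d["cx"]],[0,f,d["cy"]],[0,0,1]])
def cam(d):
    Rm=cv2.Rodrigues(np.array(d["rvec"],float))[0]; return Rm,np.array(d["tvec"],float)
def ray(d,uv,z):
    Rm,t=cam(d); p=cv2.undistortPoints(np.array(uv,float).reshape(-1,1,2),K(d),np.array(d["D"],float)).reshape(-1,2)
    r=np.c_[p,np.ones(len(p))]@Rm; c=-Rm.T@t
    return c+r*((z-c[2])/r[:,2])[:,None]
def pads(d):
    hsv=cv2.cvtColor(d["color"],cv2.COLOR_RGB2HSV)
    m=cv2.inRange(hsv,(105,120,40),(125,255,200))
    m=cv2.morphologyEx(m,cv2.MORPH_CLOSE,np.ones((5,5)))
    return [ (c,cv2.contourArea(c)) for c in cv2.findContours(m,cv2.RETR_EXTERNAL,cv2.CHAIN_APPROX_NONE)[0] if cv2.contourArea(c)>40]
E
python3 - <<'E'
from h import *
for n in("top","side"):
    d=snapshot(n)
    for c,a in pads(d):
        m=cv2.moments(c);uv=(m["m10"]/m["m00"],m["m01"]/m["m00"])
        print(n,a,np.round(uv,1),ray(d,uv,.085).round(4))
    # whites
    hsv=cv2.cvtColor(d["color"],cv2.COLOR_RGB2HSV); m=cv2.inRange(hsv,(0,0,215),(180,60,255))
    for c in cv2.findContours(m,cv2.RETR_EXTERNAL,cv2.CHAIN_APPROX_NONE)[0]:
        if 300<cv2.contourArea(c)<3000:
            r=cv2.minAreaRect(c); print("white",r,ray(d,cv2.boxPoints(r),.085)[:,:2].round(3).tolist())
d=snapshot("top")
print(ray(d,[(157,196),(376,164),(386,226),(164,261)],.085).round(3))
print(ray(d,[(221,158)],.09),ray(d,[(300,157)],.01),ray(d,[(415,186)],.15),ray(d,[(168,220)],.14),ray(d,[(255,272),(292,257),(290,276),(236,283)],.01))
E
```

```text
top 201.5 [215.6 238.3] [[0.4484 0.1087 0.085 ]]
top 207.5 [254.5 232.6] [[0.4643 0.0106 0.085 ]]
top 202.5 [293.3 226.8] [[ 0.4804 -0.088   0.085 ]]
top 191.0 [332.  220.9] [[ 0.4964 -0.1874  0.085 ]]
top 1620.5 [484.4 198.7] [[ 0.5587 -0.6131  0.085 ]]
top 1520.5 [266.8  75.9] [[ 0.8779 -0.0157  0.085 ]]
side 78.0 [294.6 206.2] [[0.4475 0.1071 0.085 ]]
side 62.5 [290.8 184. ] [[0.4639 0.0081 0.085 ]]
side 55.5 [287.5 164.1] [[ 0.4794 -0.0897  0.085 ]]
side 782.5 [161.1 189.1] [[0.8733 0.0665 0.085 ]]
side 43.0 [284.4 146. ] [[ 0.4956 -0.1877  0.085 ]]
side 254.5 [277.4  84.3] [[ 0.5489 -0.6032  0.085 ]]
side 148.5 [242.2  76.1] [[ 0.704  -0.6599  0.085 ]]
white ((282.7772216796875, 210.27227783203125), (28.955583572387695, 35.124813079833984), 84.2894058227539) [[0.544, 0.078], [0.437, 0.053], [0.424, 0.174], [0.525, 0.197]]
white ((278.995361328125, 184.91693115234375), (19.4699764251709, 33.28200912475586), 86.8201675415039) [[0.56, -0.022], [0.452, -0.04], [0.445, 0.052], [0.548, 0.069]]
white ((276.4613342285156, 164.76519775390625), (17.554649353027344, 32.271121978759766), 86
[... 547 characters left out ...]
-0.048, -0.848], [-0.204, -1.287], [-0.305, -1.147], [-0.143, -0.743]]
white ((346.5, 49.0), (38.0, 21.0), 90.0) [[0.295, -1.141], [0.192, -1.147], [0.213, -0.763], [0.303, -0.758]]
white ((270.0, 46.0), (36.0, 72.0), 90.0) [[0.805, -1.134], [0.443, -1.156], [0.434, -0.785], [0.754, -0.764]]
[[ 0.553  0.262  0.085]
 [ 0.646 -0.305  0.085]
 [ 0.485 -0.33   0.085]
 [ 0.388  0.239  0.085]]
[[0.65305478 0.09934494 0.09      ]] [[ 0.67346166 -0.11363391  0.01      ]] [[ 0.58303309 -0.38403073  0.15      ]] [[0.49132993 0.22056762 0.14      ]] [[ 0.35731416  0.00627947  0.01      ]
 [ 0.39885729 -0.09341521  0.01      ]
 [ 0.34750143 -0.08857378  0.01      ]
 [ 0.326959    0.05704267  0.01      ]]
```

```bash
cat >> h.py <<'E'
import sys
ex=np.array([.987,.1595,0]);ey=np.array([-.1595,.987,0]);ez=np.array([0,0,1.])
P={1:(.4482,.1084),2:(.4642,.0097),3:(.4802,-.0890),4:(.4962,-.1876)}
def pose():
    s=get_state();q=s["eef_rot"];M=R.from_quat([q[1],q[2],q[3],q[0]]).as_matrix();return s,np.array(s["tool_pos"]),M
def cmd(target_tip):  # tip position world -> slide
    s,p,M=pose(); return (M.T@(np.array(target_tip)-(p+.025*M[:,1]))/.15).round(4)
def tr(i,dx,z,dy=0): # trunking coords rel. pivot of cover i
    return np.r_[P[i],0]+ex*(.033+dx)+ey*dy+ez*z
def rep():
    s,p,M=pose(); tip=p+.025*M[:,1]; d=tip-np.r_[P[1],0]-ex*.033
    print("t",round(s["t"],2),"tip",tip.round(4),"trunk x,y,z",(d@ex).round(4),(d@ey+.15).round(4),tip[2].round(4),"F",np.round(s["wrist_force"],1),"w",round(s["width"],2))
E
python3 - <<'E'
from h import *
s,p,M=pose();print(M.round(3))
a=np.arctan2(M[1,2],M[0,2]);print("jaw dir deg",np.degrees(a), "yaw deg to align jaw z with ey:",np.degrees(np.arctan2(ey[1],ey[0])-a))
print("to above pad4 (z .15):",cmd(tr(4,-.033,.15)))
rep()
d=snapshot("wrist");cv2.imwrite("pics/w0.png",d["color"][:,:,::-1]);print(d["hand_eye"])
E
```

```text
[[-0.92  -0.     0.391]
 [-0.391  0.001 -0.92 ]
 [-0.    -1.    -0.001]]
jaw dir deg -66.9758191805939 yaw deg to align jaw z with ey: 166.15550397301524
to above pad4 (z .15): [-2.5548  0.541  -1.719 ]
t 0.25 tip [ 0.2444 -0.5749  0.2308] trunk x,y,z -0.3431 -0.4919 0.2308 F [-0.4 -0.  -0.3] w 1.0
[[ 5.05119956e-04  9.60407856e-01  2.78597370e-01 -7.02889396e-02]
 [-4.41689673e-05 -2.78597384e-01  9.60407984e-01 -1.18789050e-01]
 [ 9.99999871e-01 -4.97426597e-04 -9.83048752e-05 -9.40168397e-04]
 [ 0.00000000e+00  0.00000000e+00  0.00000000e+00  1.00000000e+00]]
```

```bash
python3 -m crank '[{"slide":[0,0,0],"yaw":0,"claw":1}]'
```

```text
t: 0.42
tool_pos: [0.2444, -0.5751, 0.2562]
eef_rot: [0.141, -0.141, 0.693, -0.693]
wrist_force: [0.7, -0.9, -0.4]
width: 0.816
```

```bash
python3 -m crank '[{"slide":[-0.34,0,-0.22],"yaw":0.0192,"claw":1},{"slide":[-0.67,0,-0.45],"yaw":0.0385,"claw":1},{"slide":[-1,0,-0.67],"yaw":0.0385,"claw":1}]'
python3 - <<'E'
from h import *
rep();print(pose()[2].round(3));print(cmd(tr(4,-.033,.23)))
E
```

```text
t: 0.8
tool_pos: [0.3439, -0.4226, 0.2564]
eef_rot: [-0.056, 0.056, -0.705, 0.705]
wrist_force: [1.0, 0.2, -0.2]
width: 0.143
t 0.8 tip [ 0.3439 -0.4226  0.2314] trunk x,y,z -0.2207 -0.3575 0.2314 F [ 1.   0.2 -0.2] w 0.14
[[-0.988  0.     0.158]
 [-0.158 -0.    -0.988]
 [-0.    -1.     0.   ]]
[-1.2497  0.0093 -1.3873]
```

```bash
python3 -m crank '[{"slide":[-0.25,0,-0.28],"yaw":0,"claw":1},{"slide":[-0.5,0,-0.56],"yaw":0,"claw":1},{"slide":[-0.75,0,-0.83],"yaw":0,"claw":1},{"slide":[-0.9,0,-1],"yaw":0,"claw":1}]'
python3 - <<'E'
from h import *
rep();print(cmd(tr(4,-.035,.10)))
E
```

```text
t: 1.3
tool_pos: [0.4536, -0.2522, 0.2566]
eef_rot: [0.057, -0.057, 0.705, -0.705]
wrist_force: [-0.7, 0.0, 1.2]
width: 0.001
t 1.3 tip [ 0.4536 -0.2522  0.2316] trunk x,y,z -0.0851 -0.2067 0.2316 F [-0.7  0.   1.2] w 0.0
[-0.3357  0.8772 -0.3791]
```

```bash
python3 -m crank '[{"slide":[-0.2,0.25,-0.2],"yaw":0,"claw":1},{"slide":[-0.34,0.55,-0.38],"yaw":0,"claw":1},{"slide":[-0.34,0.86,-0.38],"yaw":0,"claw":1},{"slide":[-0.34,0.86,-0.38],"yaw":0,"claw":1}]'
python3 - <<'E'
from h import *
rep();d=snapshot("wrist");cv2.imwrite("pics/w1.png",d["color"][:,:,::-1])
E
```

```text
t: 1.8
tool_pos: [0.492, -0.1883, 0.1246]
eef_rot: [0.055, -0.059, 0.707, -0.703]
wrist_force: [0.1, -0.7, -0.0]
width: -0.001
t 1.8 tip [ 0.4918 -0.1882  0.0996] trunk x,y,z -0.0372 -0.1497 0.0996 F [ 0.1 -0.7 -0. ] w -0.0
```

View pics/w1.png

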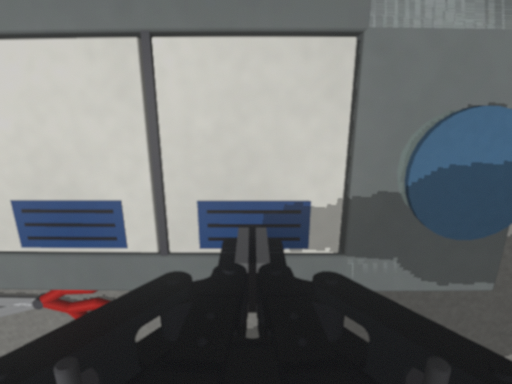

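The wrist picture shows the shut tips at (252,230), centred over pad 4 (200–310, 200–248). Now I press in small steps.

```bash
python3 -m crank '[{"slide":[0,0.05,0],"yaw":0,"claw":1},{"slide":[0,0.09,0],"yaw":0,"claw":1},{"slide":[0,0.11,0],"yaw":0,"claw":1},{"slide":[0,0.12,0],"yaw":0,"claw":1}]'
python3 -c "
from h import *
rep()"
```

```text
t: 2.35
tool_pos: [0.4939, -0.1903, 0.1096]
eef_rot: [-0.057, 0.056, -0.705, 0.705]
wrist_force: [0.4, 0.3, 2.0]
width: -0.003
t 2.35 tip [ 0.4939 -0.1903  0.0846] trunk x,y,z -0.0355 -0.1521 0.0846 F [0.4 0.3 2. ] w -0.0
```

```bash
python3 -m crank '[{"slide":[0,0.02,0],"yaw":0,"claw":1},{"slide":[0,0.03,0],"yaw":0,"claw":1},{"slide":[0,0.03,0],"yaw":0,"claw":1}]'
python3 -c "
from h import *
rep()"
```

```text
t: 2.72
tool_pos: [0.494, -0.1902, 0.1048]
eef_rot: [-0.057, 0.056, -0.705, 0.705]
wrist_force: [-1.1, 0.0, 0.5]
width: -0.001
t 2.73 tip [ 0.494  -0.1903  0.0798] trunk x,y,z -0.0355 -0.1521 0.0798 F [-1.1  0.   0.5] w -0.0
```

```bash
python3 -m crank '[{"slide":[0,0.02,0],"yaw":0,"claw":1},{"slide":[0,0.03,0],"yaw":0,"claw":1},{"slide":[0,0.03,0],"yaw":0,"claw":1}]'
python3 -c "
from h import *
rep();d=snapshot('wrist');cv2.imwrite('pics/w2.png',d['color'][:,:,::-1])"
```

```text
t: 3.1
tool_pos: [0.4939, -0.19, 0.1001]
eef_rot: [0.056, -0.057, 0.705, -0.705]
wrist_force: [1.0, 0.0, 0.7]
width: -0.001
t 3.1 tip [ 0.4939 -0.19    0.0751] trunk x,y,z -0.0354 -0.1518 0.0751 F [1.  0.  0.7] w -0.0
```

View pics/w2.png

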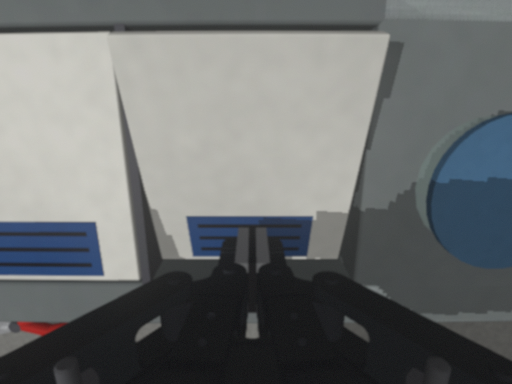

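Cover 4 is the free one: in the wrist view its press end has sunk and the far end has grown wider (108–388). I press deeper and shift slightly towards the pivot, so the far end rises well.

```bash
python3 -m crank '[{"slide":[-0.01,0.04,0],"yaw":0,"claw":1},{"slide":[-0.02,0.08,0],"yaw":0,"claw":1},{"slide":[-0.03,0.11,0],"yaw":0,"claw":1},{"slide":[-0.04,0.14,0],"yaw":0,"claw":1},{"slide":[-0.04,0.14,0],"yaw":0,"claw":1}]'
python3 -c "
from h import *
rep();d=snapshot('side');cv2.imwrite('pics/s2.png',cv2.resize(d['color'][90:250,180:380,::-1],(800,640)[:2],interpolation=2)[:600])"
```

```text
t: 3.78
tool_pos: [0.4996, -0.1889, 0.0786]
eef_rot: [0.056, -0.057, 0.705, -0.705]
wrist_force: [0.4, 0.4, -0.5]
width: -0.0
t 3.77 tip [ 0.4996 -0.1889  0.0536] trunk x,y,z -0.0297 -0.1516 0.0536 F [ 0.4  0.4 -0.5] w -0.0
```

View pics/s2.png

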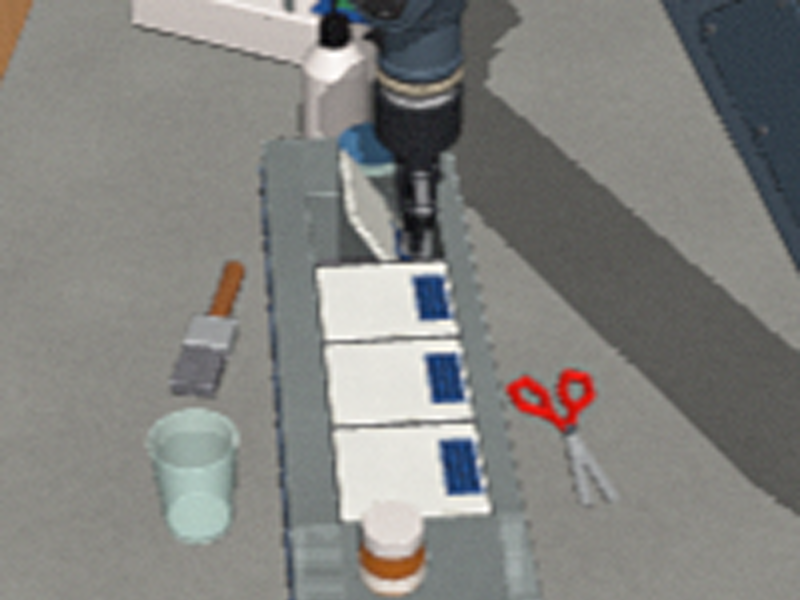

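The side view shows cover 4 tilted about 1 rad, with its far edge near (345,155) and the other three flat. I back off, go up and over, and look.

```bash
python3 -m crank '[{"slide":[0.02,-0.01,0],"yaw":0,"claw":1},{"slide":[0.02,-0.25,0],"yaw":0,"claw":1},{"slide":[0.02,-0.55,0],"yaw":0,"claw":1},{"slide":[0.02,-0.85,0],"yaw":0,"claw":1},{"slide":[0.02,-0.85,0],"yaw":0,"claw":1}]'
python3 -c "
from h import *
rep()
for n in('side','top'):
  d=snapshot(n);c=d['color'][110:200,230:330] if n=='side' else d['color'][150:260,280:400]
  cv2.imwrite(f'pics/{n}3.png',cv2.resize(c[:,:,::-1],None,fx=5,fy=5,interpolation=2))"
```

```text
t: 4.45
tool_pos: [0.4987, -0.1908, 0.2105]
eef_rot: [-0.059, 0.054, -0.703, 0.707]
wrist_force: [-0.1, 0.6, -0.9]
width: -0.004
t 4.45 tip [ 0.4989 -0.1909  0.1855] trunk x,y,z -0.0307 -0.1535 0.1855 F [-0.1  0.6 -0.9] w -0.0
```

View pics/side3.png

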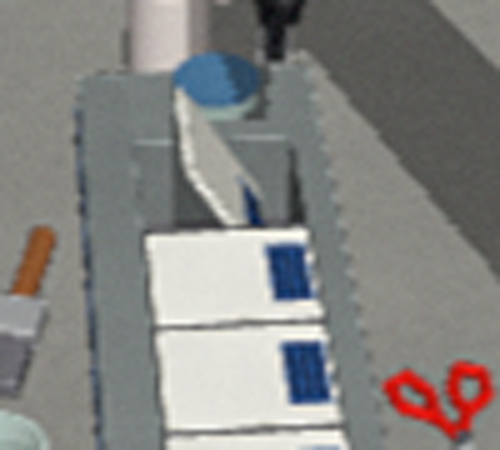

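View pics/top3.png

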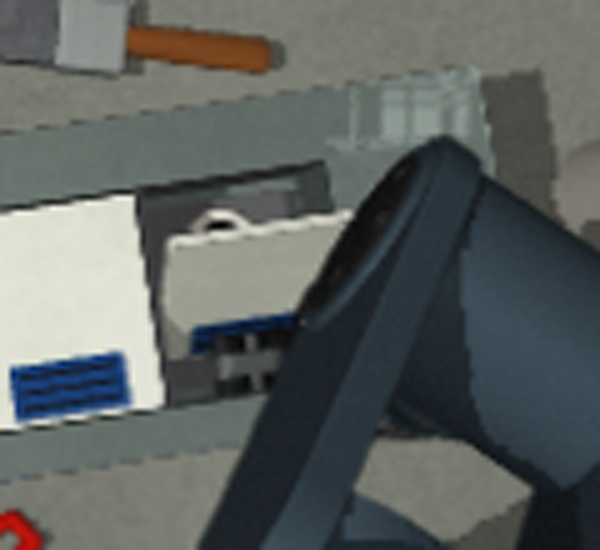

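Both views show cover 4 standing at about 1 rad on its own, with its far edge left corner at (178,88) in the side crop. Now I go over it to its far side.

```bash
python3 -m crank '[{"slide":[-0.35,0,-0.02],"yaw":0,"claw":1},{"slide":[-0.7,0,-0.02],"yaw":0,"claw":1},{"slide":[-0.72,0.1,-0.02],"yaw":0,"claw":1},{"slide":[-0.72,0.46,-0.02],"yaw":0,"claw":1},{"slide":[-0.72,0.46,-0.02],"yaw":0,"claw":1}]'
python3 -c "
from h import *
rep()
d=snapshot('side');c=d['color'][90:200,230:330] 
cv2.imwrite(f'pics/side4.png',cv2.resize(c[:,:,::-1],None,fx=5,fy=5,interpolation=2))
d=snapshot('wrist');cv2.imwrite('pics/w4.png',d['color'][:,:,::-1])"
```

```text
t: 5.18
tool_pos: [0.5976, -0.1673, 0.1317]
eef_rot: [0.052, -0.061, 0.708, -0.702]
wrist_force: [-0.8, -0.2, -0.5]
width: -0.002
t 5.17 tip [ 0.5973 -0.1671  0.1067] trunk x,y,z 0.0702 -0.1457 0.1067 F [-0.8 -0.2 -0.5] w -0.0
```

View pics/side4.png

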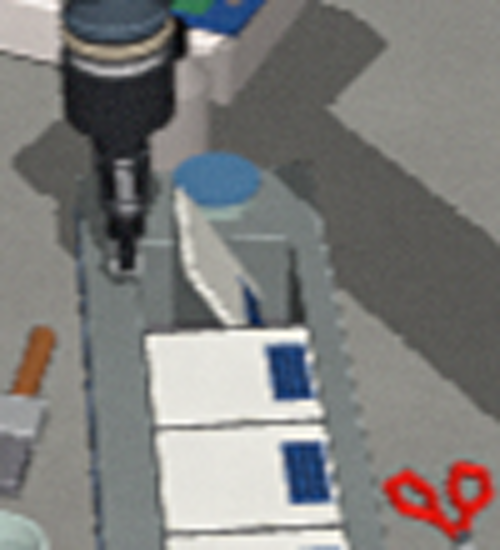

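View pics/w4.png

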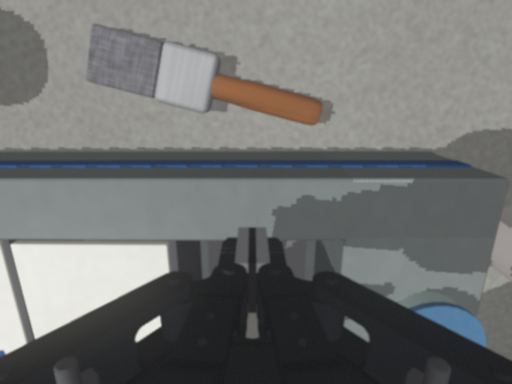

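The finger is behind the raised edge, above the rim: tip at (120,265) in the crop, edge at (180,190). I push up and over along the arc, gently.

```bash
python3 -m crank '[{"slide":[0.06,0,0.02],"yaw":0,"claw":1},{"slide":[0.12,-0.02,0.02],"yaw":0,"claw":1},{"slide":[0.16,-0.06,0.02],"yaw":0,"claw":1},{"slide":[0.20,-0.09,0.02],"yaw":0,"claw":1},{"slide":[0.24,-0.11,0.02],"yaw":0,"claw":1}]'
python3 -c "
from h import *
rep()"
```

```text
t: 5.9
tool_pos: [0.5685, -0.1784, 0.1554]
eef_rot: [-0.057, 0.055, -0.704, 0.705]
wrist_force: [1.9, 0.1, 0.9]
width: 0.001
t 5.9 tip [ 0.5686 -0.1784  0.1304] trunk x,y,z 0.0401 -0.1523 0.1304 F [1.9 0.1 0.9] w 0.0
```

```bash
python3 -m crank '[{"slide":[0.05,0.01,0],"yaw":0,"claw":1},{"slide":[0.09,0.02,0],"yaw":0,"claw":1},{"slide":[0.12,0.02,0],"yaw":0,"claw":1},{"slide":[0.15,0.02,0],"yaw":0,"claw":1},{"slide":[0.15,0.02,0],"yaw":0,"claw":1}]'
python3 -c "
from h import *
rep()
d=snapshot('side');c=d['color'][90:200,230:330] 
cv2.imwrite(f'pics/side5.png',cv2.resize(c[:,:,::-1],None,fx=5,fy=5,interpolation=2))"
```

```text
t: 6.52
tool_pos: [0.5449, -0.1816, 0.151]
eef_rot: [0.056, -0.057, 0.705, -0.705]
wrist_force: [0.9, 0.7, 0.3]
width: -0.001
t 6.53 tip [ 0.5448 -0.1816  0.126 ] trunk x,y,z 0.0161 -0.1516 0.126 F [0.9 0.7 0.3] w -0.0
```

View pics/side5.png

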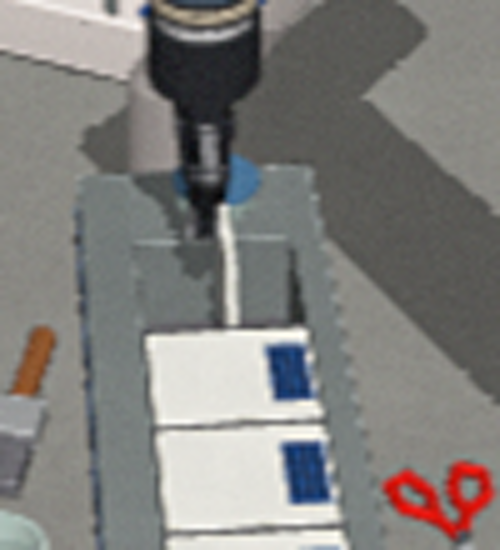

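Cover 4 now stands upright (edge-on strip from (222,205) to (232,325)), and the other three lie flat. I back away towards +x, then up.

```bash
python3 -m crank '[{"slide":[-0.1,0,0],"yaw":0,"claw":1},{"slide":[-0.3,0,0],"yaw":0,"claw":1},{"slide":[-0.35,-0.2,0],"yaw":0,"claw":1},{"slide":[-0.35,-0.6,0],"yaw":0,"claw":1},{"slide":[-0.35,-0.6,0],"yaw":0,"claw":1}]'
python3 -c "
from h import *
rep()
d=snapshot('side');c=d['color'][90:240,210:340] 
cv2.imwrite(f'pics/side6.png',cv2.resize(c[:,:,::-1],None,fx=4,fy=4,interpolation=2))
d=snapshot('top');cv2.imwrite('pics/top6.png',d['color'][:,:,::-1])
rep()
# edge height/tilt from two-view: triangulate via side depth of white strip
d=snapshot('side');Rm,t=cam(d);Km=K(d)
v,u=np.mgrid[90:170,250:300];z=d['depth'][90:170,250:300];hsv=cv2.cvtColor(d['color'],cv2.COLOR_RGB2HSV)[90:170,250:300]
p=cv2.undistortPoints(np.c_[u.ravel(),v.ravel()].astype(float).reshape(-1,1,2),Km,d['D']).reshape(-1,2)
X=(np.c_[p,np.ones(len(p))]*z.ravel()[:,None]-t)@Rm
r=X-np.r_[P[4],0]-ex*.033
q=np.c_[r@ex,r@ey,X[:,2]]
m=(hsv.reshape(-1,3)[:,2]>150)&(hsv.reshape(-1,3)[:,1]<50)&(abs(q[:,1])<.055)&(q[:,2]>.095)&(q[:,2]<.15)&(abs(q[:,0])<.07)
q=q[m];print(len(q));a=np.polyfit(q[:,2],q[:,0],1);print(a, 'tilt',np.pi/2-np.arctan(a[0]),q[q[:,2]>.13].mean(0),q[:,2].max())
"
```

```text
t: 7.2
tool_pos: [0.6018, -0.1744, 0.2467]
eef_rot: [-0.061, 0.053, -0.703, 0.707]
wrist_force: [-0.0, 0.4, 0.7]
width: 0.002
t 7.2 tip [ 0.602  -0.1745  0.2217] trunk x,y,z 0.0737 -0.1538 0.2217 F [-0.   0.4  0.7] w 0.0
t 7.3 tip [ 0.5983 -0.1731  0.2169] trunk x,y,z 0.0703 -0.1518 0.2169 F [ 0.4  0.3 -0.2] w 0.0
49
[ 0.03510367 -0.00182897] tilt 1.535707061520103 [0.00320512 0.00820448 0.14211646] 0.14601743040694756
```

View pics/side6.png

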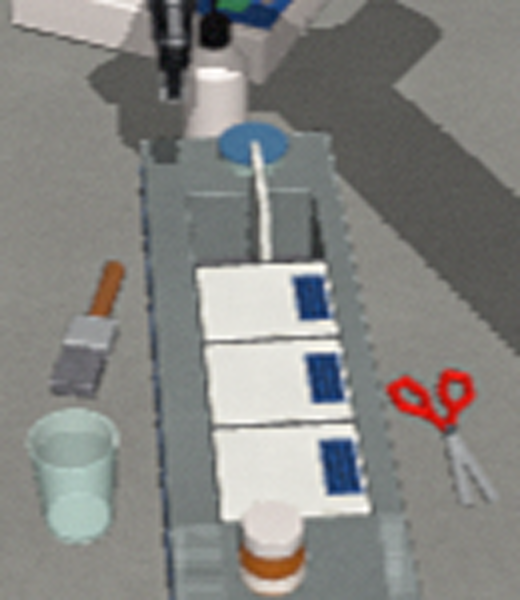

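View pics/top6.png

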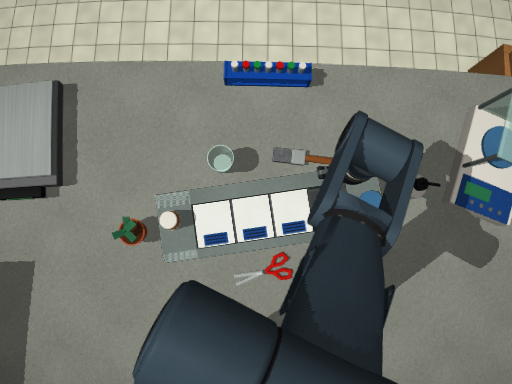

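Cover 4 stands upright at (262,200) in the side crop, with a depth fit of about 1.54 rad. Covers 1–3 are flat, the bystanders are where they were, and the arm is clear with force near zero.

```bash
python3 -c "
from plant import *
print(sign_off())"
```

```text
the job is handed in; nothing more can be done
None
```

Cover 4 stands open and the job is handed in; no verdict was reported. It was the first pad I pressed, and it rocked, so I did not press the other three. I pressed its pad until it tilted to about 1 rad. Then I went over to its far side, pushed the raised edge up and over along the arc, and backed the arm off.

Last checks at about 7.3 s of the 48 s:
- **Cover 4:** a straight-line fit to the side camera's depth readings put it at about 1.54 rad, still standing after the arm had left.
- **Covers 1 to 3:** they look flat and shut in the side and top pictures. I judged this by eye and did not measure their tilt.
- **Jar, beaker, brush, scissors and seedling:** they look where they were in the first pictures.
- **Dish and wash bottle:** the arm partly hides them from above, but both look undisturbed from the side.
- **Arm:** it is clear of everything in the pictures, with the measured wrist force under 1 N.

No check failed or disagreed.

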